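# Turn over a glass sample and present it label up

## Task

A shower-glass sample slip lies label face down on the demonstration bench; only the small notch in one corner tells which of its ends is the frosted, labelled one. Turn the slip over without dropping it and finish while still holding it up for the class: gripped by its plain half so that the frosted end is free, label face up and within about 30 degrees of level, at least 20 cm above the bench, still, and touching nothing but the gripper. Do not knock over the sample easel, on which the slip can be leant while you change your grip, and leave the brass elbow, the mounting rail and the black plug where they are.

Things in the scene. Friction and masses are not known exactly. Their poses are not given: they have to be found in the camera images.
- slip_centre (a point): Centre (mid-thickness) of the loose dark green glass sample slip (pale green edges), a flat plate 110 x 50 x 8 mm, about 110 g. It starts flat on the bench, label face down, at any yaw. x axis along its length towards the frosted end, y across, z out of the label face (down at the start, to be up at the end). Plain half: x below 0. The back is plain dark glass all over.
- slip_label (a point): Centre of the white label, on the label face, 34 mm from the slip's centre towards the frosted end; axes as slip_centre. The pale frosted band under it covers the last 35 mm of that face only, so it is hidden while the slip lies face down.
- slip_notch (a point): Middle of the square corner notch, 12 x 12 mm, cut through the slip at its frosted end (x = +49, y = +19 mm from the slip's centre); axes as slip_centre. Label up and frosted end pointing away from you, it is the far left corner; label down and frosted end away, the far right.
- easel_seat (a point): Mid-slot of the ledge of a loose white steel sample easel (0.9 kg), 45 mm above the bench. z up, x from its front to its back. It leans 35 deg back: up-slope (0.574, 0, 0.819), ledge square to that. Across the slot, lip face (10 mm high, 64 wide) 7 mm to the front, blade face 7 mm to the back; slip stands here on a short end. Wooden foot 130 x 90 x 8 mm: x -40 to +90.
- easel_top (a point): Middle of the upper edge of the front face of the easel's back blade, 75 mm up the slope from the ledge, 102 mm above the bench. The blade is 30 mm wide, so both long edges of a slip that leans on it stay free for fingers; a strut runs from its top back to the foot.
- elbow: Loose brass wall-plate elbow, 48 mm across its flange, 38 mm high, standing between the slip and the easel; origin under its centre. Leave it alone.
- rail: Loose galvanised mounting rail, 50 x 273 mm, carrying two brass elbows, 66 mm high in all, lying to the robot's left of the work, long way along its y axis; origin on the bench under its centre. Leave it alone.
- plug: Loose black plastic pressure-test plug, 38 mm across, 86 mm high, standing upright to the robot's right of the work; origin under its centre. Leave it alone.
There are look-alikes about, which are no part of the job. Leave any red look-alike of the part that bears slip_centre alone.

How it is judged:
By the outcome, as a careful person would: the job done as asked, in the order asked, and still so for the second after the job is handed in, while the arm keeps its last pose, push and grip.
It also fails if it takes over 58 s, if anything falls off the work surface, if the arm or the gripper's body presses on something with over 40 N, if the wrist force passes 120 N, or if a joint passes its speed limit or range.

## Robot

A 6-joint arm with a two-finger parallel gripper is mounted at the origin on the work surface. World frame = base frame: x ahead of the robot, y to its left, z up, the work surface at z = 0. Lengths are in mm, angles in rad, forces in N, time in s.
With the tool pointing down it reaches from about 350 to 875 mm from the base axis. Payload 4.2 kg.
Tool frame: the origin (TCP) lies midway between the tips of the shut fingers; the grasp point (between the pads) lies 19 mm behind it (arm.grasp_offset is the distance from the TCP to the grasp point, in mm); z points along the fingers, y is the direction in which the jaws open and shut (so a half turn about z gives the same grasp; the last joint's range is limited). The gripper opens to 85 mm and grips with 20 to 120 N. Pads are 22 mm wide; open, the fingers measure 114 mm over their backs; the gripper's body (76 mm by 85 mm) begins 54 mm behind the grasp point. The pads swing forward as they close: fully open they stand 13 mm farther back than shut.
Start: joints at [-0.967, 0.385, 0.008, 0, -1.194, -0.259], TCP at [211.27, -588.187, 231.312] pointing down, gripper open.
Joint ranges: [-3.14, 3.14], [-1.21, 2.06], [-1.07, 1.41], [-3.16, 2.05], [-2.99, -0.16], [-3.1, 3.1]. Speed limits (rad/s): [2.79, 2.79, 3.14, 3.14, 3.14, 3.14].

## Interface

Orientations are given as a unit quaternion [x, y, z, w].
In Python, from bench import arm gives the robot as it stands.
- The arm moves only by the tool move_arm, never from a script. Its argument "moves" is a list of rows, each an object with "gripper": the gripper's target within -1 to 1 (fully open at 1, half-way at 0, shut at -1); "xyz": the shift along the tool's x, y, z in cm, a list of three; "angular": the turn, a rotation vector about the tool's x, y, z in rad, a list of three. In form: [{"gripper": gripper, "xyz": [dx, dy, dz], "angular": [wx, wy, wz]}, ...]. A call has 1 to 10 rows; each row is the pose to reach, as a shift and turn from the pose commanded when the call began, along the tool's axes at that moment; what a row does not reach only later rows make up. A row lasts 1/8 s, in which the tool goes at most 62.5 mm and 10.7 degrees, less where a joint would pass 70% of its speed; a pose out of reach is approached as far as the arm can. A call with a gripper value outside its range is refused whole. The fingers move at their own pace and stop on an object; the grip force is fixed at half the most. Time passes only in rows, so rows that repeat a pose let the fingers close. It gives the time, the measured TCP pose, the force and the opening at its end, in the units of the state.
- arm.read_state(): the state, without advancing time (a new reading comes with each control period).
- arm.get_image(name): name is "scene" or "top" or "wrist"; returns (picture, depth): 400x640x3 uint8, blue, green, red; 400x640 float32, mm along the optical axis (not along the pixel's ray), 0 where there is no reading.
- arm.get_calibration(name): a dict with "camera_matrix" (3x3 intrinsics, pixels), "R" (3x3) and "t" (3): a world point X has camera coordinates R X + t. Camera axes: x right, y down, z forward; pixel columns grow to the right and rows downward; lengths in mm; the calibration is good to about 2 mm. A picture is of the moment at which its call begins: read the wrist's pose just before it. get_calibration takes no time and is no camera call; for the wrist camera it gives the pose at the moment of the call.
- arm.job_done(): hands the job in, once; it reports no verdict.
The state is a dict: "clock": time; "joints": joint angles; "joint_vel": joint speeds; "joint_efforts": joint torques, N m; "position": TCP position; "ee_rot": TCP orientation; "contact_force": force on the tool from outside, world axes, zero at the start; "wrist_torque": the same for the moment, N m; "gripper_width": finger opening in mm.
Only numpy, scipy, OpenCV 4.12 (cv2) and the standard library are available. Lean on these libraries where they do the work, as an engineer would, in place of code of your own. Each camera call takes 0.05 s, during which the arm holds its last target. There are 200 camera calls.

## Working session

There is one attempt and no reset: what is moved stays moved. The work goes in short steps, Python scripts to look and compute and a tool call to move; the robot and the scene stay as the last step left them, time stands still between calls to the robot, and variables do not carry over. Pictures are saved under pics/ and viewed, about 8 in all and at most 12, crops included, and the job is handed in when it is done.

Besides the shell and the picture viewer there is one more tool, called after "Request:" as name([rows], argument=value, ...), one row to a line, values as JSON. move_arm: Moves the arm, as the interface text tells. Its arguments: {"type":"object","properties":{"moves":{"type":"array","items":{"type":"object","properties":{"gripper":{"type":"number"},"xyz":{"type":"array","items":{"type":"number"}},"angular":{"type":"array","items":{"type":"number"}}}}}},"required":["moves"]}

```bash
mkdir -p pics; ls; cat > h.py <<'E'
import numpy as np, cv2
from bench import arm
from scipy.spatial.transform import Rotation as R
def snap(n,f):
    c=arm.get_calibration(n); p,d=arm.get_image(n); cv2.imwrite(f'pics/{f}.png',p)
    np.savez(f'pics/{f}.npz',p=p,d=d,K=c['camera_matrix'],R=c['R'],t=c['t']); return p,d
def load(f): return np.load(f'pics/{f}.npz')
def ray(z,u,v):
    Ri=np.array(z['R']);K=np.array(z['K']);o=-Ri.T@np.ravel(z['t'])
    return o,Ri.T@np.linalg.inv(K)@[u,v,1.]
def atz(f,u,v,h):
    o,r=ray(load(f),u,v); return o+r*(h-o[2])/r[2]
def atd(f,u,v):
    z=load(f);o,r=ray(z,u,v); return o+r*z['d'][int(v),int(u)]
E
python3 - <<'E'
from h import *
snap('top','top0');snap('scene','sc0')
a=cv2.imread('pics/top0.png');cv2.imwrite('pics/a.png',a)
s=arm.read_state();print(s['clock'],s['position'],s['ee_rot'],arm.grasp_offset)
E
```

```text
pics
0.1 [ 211.11744439 -587.70657205  230.33487223] [-1.71502370e-01  9.85183221e-01  9.53917217e-04 -2.19595840e-04] 18.700000000000003
```

View pics/top0.png

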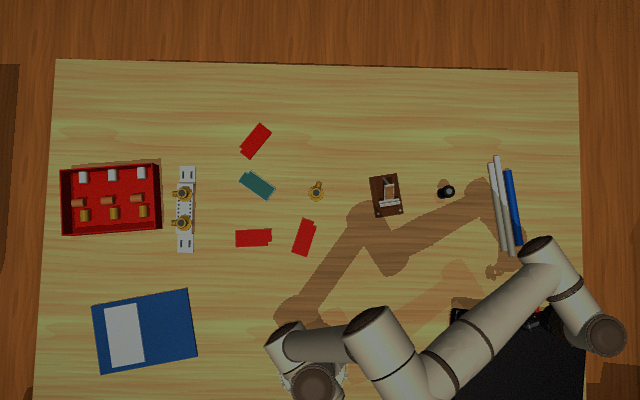

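View pics/sc0.png

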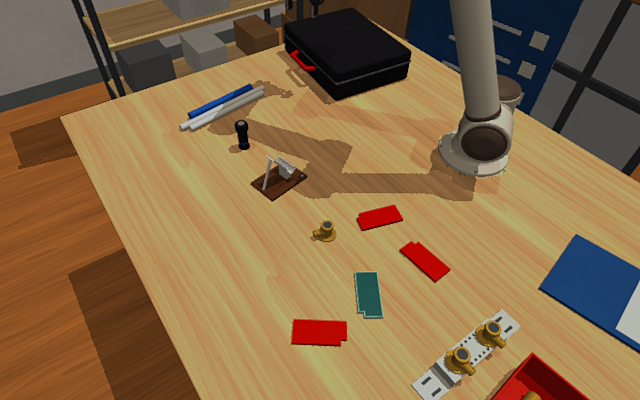

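The top view shows the dark green slip at about (257,186) and the easel at (386,196). The elbow is at (316,190), the plug at (446,191) and the rail at (185,209). Three red look-alikes lie at (256,141), (253,237) and (304,237). Only the green one fits the description, so I'll enlarge it to confirm.

```bash
python3 - <<'E'
from h import *
a=load('top0')['p']
c=cv2.resize(a[160:215,230:290],None,fx=6.5,fy=6.5,interpolation=cv2.INTER_CUBIC)
d=cv2.resize(a[165:225,360:415],None,fx=6.5,fy=6.5,interpolation=cv2.INTER_CUBIC)
o=np.zeros((400,770,3),np.uint8);o[:c.shape[0],:c.shape[1]]=c;o[:d.shape[0],400:400+d.shape[1]]=d
cv2.imwrite('pics/crop1.png',o)
for n,u,v,h in [('slip',257,186,8),('slipL',239,178,8),('slipR',275,190,8),('elbow',316,190,0),('plug',446,191,86),('rail',185,209,0),('easelfoot',386,196,8)]:
    print(n,atz('top0',u,v,h).round(),atd('top0',u,v).round())
print(-np.array(load('top0')['R']).T@np.ravel(load('top0')['t']),load('top0')['K'][0])
E
```

```text
slip [553. 184.   8.] [552. 183.  16.]
slipL [577. 242.   8.] [577. 241.  10.]
slipR [542. 127.   8.] [542. 128.   0.]
elbow [545.  -2.   0.] [543.  -2.  33.]
plug [ 544. -395.   86.] [ 544. -394.   88.]
rail [476. 409.   0.] [475. 403.  23.]
easelfoot [ 531. -224.    8.] [ 526. -216.   61.]
[ 403.61413294   13.01279087 1636.93054258] [517.29366744   0.         321.66123673]
```

View pics/crop1.png

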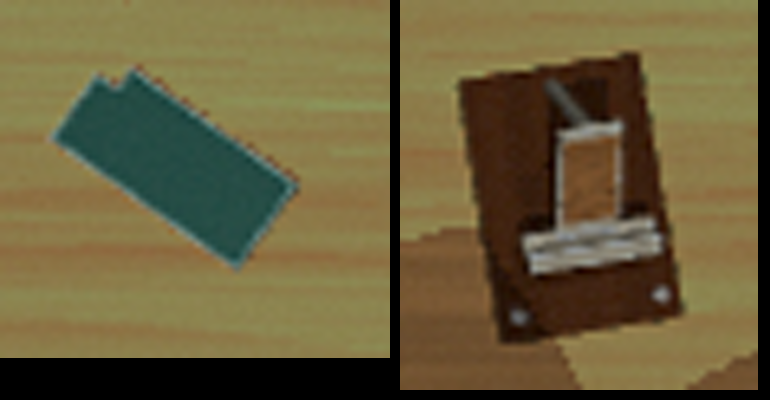

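The crop shows a green slip with its notch at the upper left, about (115,85) in the crop. That puts the frosted end on the left, away from the robot in +y, and label down with the notch on the right agrees. Tool elevation looks free up to well above horizontal. So I can grip the plain half with the tool tilted, lift, roll 180° and pitch up, with no regrip needed.

```bash
cat >> h.py <<'E'
def pose(head,a,roll=0):   # heading deg, depression deg; y axis to the left of heading at roll 0
    h=np.radians(head);a=np.radians(a)
    z=np.array([np.cos(h)*np.cos(a),np.sin(h)*np.cos(a),-np.sin(a)]);y=np.array([-np.sin(h),np.cos(h),0])
    return R.from_matrix(np.c_[np.cross(y,z),y,z])*R.from_rotvec([0,0,np.radians(roll)])
def rel(p,q,p0=None,q0=None):
    s=arm.read_state(); q0=R.from_quat(s['ee_rot']); p0=np.array(s['position'])
    print('xyz cm',(q0.inv().apply(np.array(p)-p0)/10).round(2),'ang',(q0.inv()*q).as_rotvec().round(3))
E
python3 - <<'E'
from h import *
C=[atz('top0',230+u/6.5-.4,160+v/6.5-.4,8) for u,v in [(52,138),(298,184),(240,268)]]
L,Rr,B=C; print(np.round(C)); c=(L+Rr)/2; d=L-B; w=Rr-B
print('c',c,'len',np.linalg.norm(d),'wid',np.linalg.norm(w),'yaw',np.degrees(np.arctan2(d[1],d[0])),np.degrees(np.arctan2(w[1],w[0]))+90)
h=np.degrees(np.arctan2(d[1],d[0]));u=d/np.linalg.norm(d)
g=c-32*u; q=pose(h,60); pre=g-120*q.as_matrix()[:,2]; print(g,pre)
rel(pre+[0,0,60],q)
E
```

```text
[[568. 246.   8.]
 [548. 126.   8.]
 [507. 153.   8.]]
c [558.28297146 185.91413914   8.        ] len 111.2846258492113 wid 49.40489003059334 yaw 56.65113521094 57.06833849822379
[540.69143745 159.18329682   8.        ] [507.70731118 109.06296747 111.92304845]
xyz cm [-51.46  55.54   5.94] ang [-0.167 -0.505 -0.63 ]
```

Request:
move_arm([
  {"gripper": 0.7,"xyz": [-51.5,55.5,5.9],"angular": [-0.167,-0.505,-0.63]},
  {"gripper": 0.7,"xyz": [-51.5,55.5,5.9],"angular": [-0.167,-0.505,-0.63]},
  {"gripper": 0.7,"xyz": [-51.5,55.5,5.9],"angular": [-0.167,-0.505,-0.63]},
  {"gripper": 0.7,"xyz": [-51.5,55.5,5.9],"angular": [-0.167,-0.505,-0.63]},
  {"gripper": 0.7,"xyz": [-51.5,55.5,5.9],"angular": [-0.167,-0.505,-0.63]},
  {"gripper": 0.7,"xyz": [-51.5,55.5,5.9],"angular": [-0.167,-0.505,-0.63]},
  {"gripper": 0.7,"xyz": [-51.5,55.5,5.9],"angular": [-0.167,-0.505,-0.63]},
  {"gripper": 0.7,"xyz": [-51.5,55.5,5.9],"angular": [-0.167,-0.505,-0.63]},
  {"gripper": 0.7,"xyz": [-51.5,55.5,5.9],"angular": [-0.167,-0.505,-0.63]},
  {"gripper": 0.7,"xyz": [-51.5,55.5,5.9],"angular": [-0.167,-0.505,-0.63]},
])

```text
clock: 1.35
position: [456.1, -13.2, 182.8]
ee_rot: [-0.459, 0.85, 0.122, 0.228]
contact_force: [2.0, -0.7, 1.9]
gripper_width: 72.6
```

```bash
python3 - <<'E'
from h import *
s=arm.read_state();print(np.round(s['joints'],2))
q=pose(56.8,60); g=np.array([540.7,159.2,8]); rel(g-100*q.as_matrix()[:,2]+[0,0,20],q)
E
```

```text
[-0.01  0.09 -0.42 -0.59 -0.85 -0.22]
xyz cm [-8.76  2.41 12.92] ang [-0.003 -0.    -0.001]
```

Request:
move_arm([
  {"gripper": 0.7,"xyz": [-8.8,2.4,12.9],"angular": [0,0,0]},
  {"gripper": 0.7,"xyz": [-8.8,2.4,12.9],"angular": [0,0,0]},
  {"gripper": 0.7,"xyz": [-8.8,2.4,12.9],"angular": [0,0,0]},
  {"gripper": 0.7,"xyz": [-8.8,2.4,12.9],"angular": [0,0,0]},
  {"gripper": 0.7,"xyz": [-8.8,2.4,12.9],"angular": [0,0,0]},
])

```text
clock: 1.98
position: [512.8, 115.2, 114.9]
ee_rot: [-0.459, 0.85, 0.122, 0.228]
contact_force: [0.0, -0.2, -0.3]
gripper_width: 72.7
```

```bash
python3 - <<'E'
from h import *
snap('wrist','w1')
s=arm.read_state();print(np.round(s['joints'],2),s['position'],s['gripper_width'])
z=load('w1')
for n,P in [('TCP',s['position']),('g',[540.7,159.2,8]),('c',[558.3,185.9,8])]:
    x=z['R']@np.array(P)+np.ravel(z['t']);x=z['K']@x;print(n,x[:2]/x[2])
E
```

```text
[ 0.28  0.25 -0.42 -0.63 -0.58 -0.39] [512.92095984 114.87710585 115.23980558] 72.54115773506547
TCP [321.00824238 263.62505247]
g [322.28481192 185.19270912]
c [322.09751379 209.84140066]
```

View pics/w1.png

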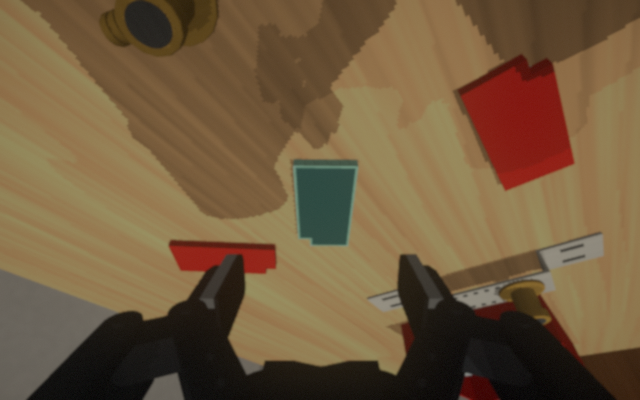

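The wrist view shows the slip at about (325,203), near the predicted (322,210) and centred between the jaws, notch end towards the fingers. The camera sits on the low side of the tilted tool, so I'll check its clearance.

```bash
python3 - <<'E'
from h import *
z=load('w1');s=arm.read_state();q=R.from_quat(s['ee_rot'])
o=-z['R'].T@np.ravel(z['t']);print('cam in tool',q.inv().apply(o-s['position']),'cam world',o, 'opt axis in tool',q.inv().apply(z['R'][2]))
print('at grasp cam height',o[2]-s['position'][2]+4)
rel([540.7,159.2,40],pose(56.8,60))
E
```

```text
cam in tool [  78.7568409    -0.40030277 -142.23034257] cam world [436.55194006  -1.58749798 199.12090864] opt axis in tool [-0.304152    0.00222417  0.95262092]
at grasp cam height 87.88110305932685
xyz cm [-0.77  0.13  9.13] ang [-0.003 -0.001 -0.001]
```

```bash
python3 - <<'E'
from h import *
rel([541,159.5,16],pose(56.8,60));rel([541,159.5,4],pose(56.8,60))
E
```

```text
xyz cm [ 0.39  0.13 11.23] ang [-0.003 -0.001 -0.001]
xyz cm [ 0.99  0.13 12.27] ang [-0.003 -0.001 -0.001]
```

Request:
move_arm([
  {"gripper": 0.7,"xyz": [0.1,0.1,4],"angular": [0,0,0]},
  {"gripper": 0.7,"xyz": [0.3,0.1,8],"angular": [0,0,0]},
  {"gripper": 0.7,"xyz": [0.4,0.1,11.2],"angular": [0,0,0]},
  {"gripper": 0.7,"xyz": [0.4,0.1,11.2],"angular": [0,0,0]},
  {"gripper": 0.7,"xyz": [0.7,0.1,11.8],"angular": [0,0,0]},
  {"gripper": 0.7,"xyz": [1.0,0.1,12.2],"angular": [0,0,0]},
  {"gripper": 0.7,"xyz": [1.0,0.1,12.2],"angular": [0,0,0]},
])

```text
clock: 2.9
position: [541.1, 159.3, 4.7]
ee_rot: [-0.458, 0.85, 0.122, 0.228]
contact_force: [0.1, -0.4, 0.3]
gripper_width: 72.3
```

```bash
python3 - <<'E'
from h import *
snap('wrist','w2');s=arm.read_state();print(s['position'],s['contact_force'],s['gripper_width'])
E
```

```text
[541.21476444 159.44219863   4.82745729] [-0.15481618 -0.19682535  0.38565899] 72.38869842347684
```

View pics/w2.png

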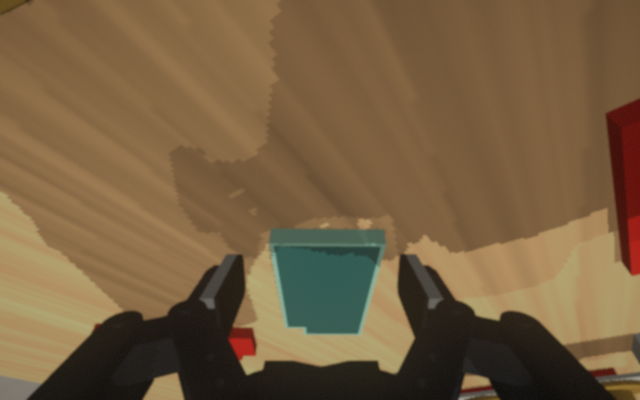

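The slip lies between the open fingers with nothing touching (slip centre u≈328, finger midline 322). I'll go 2.5 mm lower and close.

Request:
move_arm([
  {"gripper": 0.7,"xyz": [0.12,0,0.2],"angular": [0,0,0]},
  {"gripper": -0.5,"xyz": [0.12,0,0.2],"angular": [0,0,0]},
  {"gripper": -0.5,"xyz": [0.12,0,0.2],"angular": [0,0,0]},
  {"gripper": -0.5,"xyz": [0.12,0,0.2],"angular": [0,0,0]},
  {"gripper": -0.5,"xyz": [0.12,0,0.2],"angular": [0,0,0]},
  {"gripper": -0.5,"xyz": [0.12,0,0.2],"angular": [0,0,0]},
  {"gripper": -0.5,"xyz": [0.12,0,0.2],"angular": [0,0,0]},
  {"gripper": -0.5,"xyz": [0.12,0,0.2],"angular": [0,0,0]},
])

```text
clock: 3.95
position: [540.8, 159.6, 2.4]
ee_rot: [-0.459, 0.85, 0.122, 0.228]
contact_force: [-2.6, -1.6, 5.4]
gripper_width: 47.7
```

Request:
move_arm([
  {"gripper": -1,"xyz": [-0.5,0,-0.9],"angular": [0,0,0]},
  {"gripper": -1,"xyz": [-1.5,0,-2.6],"angular": [0,0,0]},
  {"gripper": -1,"xyz": [-3,0,-5.2],"angular": [0,0,0]},
  {"gripper": -1,"xyz": [-4,0,-7],"angular": [0,0,0]},
  {"gripper": -1,"xyz": [-4,0,-7],"angular": [0,0,0]},
])

```text
clock: 4.58
position: [541.2, 160.0, 83.9]
ee_rot: [-0.459, 0.85, 0.122, 0.229]
contact_force: [0.5, 0.1, -1.4]
gripper_width: 47.3
```

```bash
python3 - <<'E'
from h import *
p,_=snap('wrist','w3');q,_=snap('scene','sc3');s=arm.read_state();print(s['position'],s['contact_force'],s['gripper_width'],np.round(s['joints'],2))
o=np.hstack([cv2.resize(p[150:400,140:500],(400,278)),cv2.resize(q[200:400,240:500],(361,278))]);cv2.imwrite('pics/v3.png',o)
E
```

```text
[540.0740157  159.55459029  81.66099419] [ 0.1488024   0.16549201 -1.10455491] 47.39226035942491 [ 0.36  0.34 -0.38 -0.66 -0.5  -0.41]
```

View pics/v3.png

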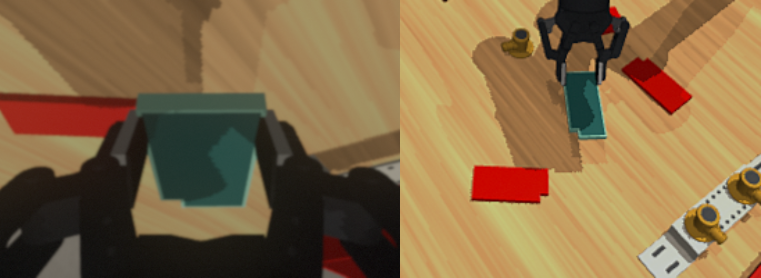

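The slip is lifted square in the jaws (both edges held), and the force reads −1.1 N, which is its weight. I'll fit a quick kinematic model from the logged readings to plan the flip. The idea is to roll joint 4 by about −π, which turns the slip over and points the tool up.

```bash
cat > k.py <<'E'
from h import *
from scipy.optimize import least_squares
T0=np.array([[0,0,1],[-1,0,0],[0,-1,0.]])
def fk(j,m,s4=1,s6=1):
    a1,H,L2,c,L3,Lt=m
    r=lambda a,t:R.from_euler(a,t).as_matrix()
    A=r('z',j[0]);U=A@r('y',j[1]);F=U@r('y',-j[2])
    W=F@r('x',s4*j[3])@r('y',-j[4]); 
    p=A@[a1,0,H]+U@[0,0,L2]+F@[L3,0,c]
    return p+W@[Lt,0,0],W@r('x',s6*j[5])@T0
E
python3 - <<'E'
from k import *
s=arm.read_state()
D=[([-0.967,0.385,0.008,0,-1.194,-0.259],[211.27,-588.187,231.312]),([-.01,.09,-.42,-.59,-.85,-.22],[456.1,-13.2,182.8]),
([0.28,0.25,-0.42,-0.63,-0.58,-0.39],[512.9,114.9,115.2]),(s['joints'],s['position'])]
Q=R.from_quat(s['ee_rot'])
for s4 in (1,-1):
  for s6 in (1,-1):
    f=least_squares(lambda m:np.concatenate([fk(j,m,s4,s6)[0]-p for j,p in D]),[0,350,400,0,400,270])
    e=(R.from_matrix(fk(s['joints'],f.x,s4,s6)[1]).inv()*Q).magnitude()
    print(s4,s6,f.x.round(),'res',np.abs(f.fun).max(),'rot',e)
E
```

```text
1 1 [ -71. -135.  514.  123.  468.   64.] res 130.62589887336773 rot 2.064392310316343
1 -1 [ -71. -135.  514.  123.  468.   64.] res 130.62589887336773 rot 1.3131864689586763
-1 1 [  23. -360.  463.  228.  347.  -71.] res 131.11078830904248 rot 0.8210818868796921
-1 -1 [  23. -360.  463.  228.  347.  -71.] res 131.11078830904248 rot 3.886400080904807e-16
```

```bash
cat > k.py <<'E'
from h import *
from scipy.optimize import least_squares
T0=np.array([[0,0,1],[-1,0,0],[0,-1,0.]])
def fk(j,m):
    a1,H,ux,L2,c,L3,Lt,w=m
    r=lambda a,t:R.from_euler(a,t).as_matrix()
    A=r('z',j[0]);U=A@r('y',j[1]);F=U@r('y',-j[2])
    W=F@r('x',-j[3])@r('y',-j[4])
    return A@[a1,0,H]+U@[ux,0,L2]+F@[L3,0,c]+W@[Lt,0,w],W@r('x',-j[5])@T0
D=[([-0.967,0.385,0.008,0,-1.194,-0.259],[211.27,-588.187,231.312]),([-.01,.09,-.42,-.59,-.85,-.22],[456.1,-13.2,182.8]),
([0.28,0.25,-0.42,-0.63,-0.58,-0.39],[512.9,114.9,115.2])]
E
python3 - <<'E'
from k import *
s=arm.read_state();D.append((s['joints'],s['position']))
# check the start/other orientations too
for j,q in [(D[0][0],[-.1715,.985,0,0]),(D[1][0],[-0.459,.85,.122,.228])]:
    print((R.from_matrix(fk(j,[0]*8)[1]).inv()*R.from_quat(q)).magnitude())
for x0 in ([0,267,53,285,-77,342,250,76],[0,350,0,400,0,400,270,0],[0,350,0,400,0,400,270,-80]):
    x0=np.array(x0,float)
    f=least_squares(lambda m:np.concatenate([np.concatenate([fk(j,m)[0]-p for j,p in D]),(m-x0)*.01]),x0)
    print(f.x.round(),'res',np.abs(f.fun[:12]).max())
print(D)
E
```

```text
0.00020574298519312413
0.002213431952383496
[-139. -208. -124.  516.  200.  507.   84.  119.] res 131.70327632962952
[-139. -208. -124.  516.  200.  508.   85.  119.] res 131.71533202203838
[-139. -208. -124.  516.  200.  508.   84.  119.] res 131.71536015954896
[([-0.967, 0.385, 0.008, 0, -1.194, -0.259], [211.27, -588.187, 231.312]), ([-0.01, 0.09, -0.42, -0.59, -0.85, -0.22], [456.1, -13.2, 182.8]), ([0.28, 0.25, -0.42, -0.63, -0.58, -0.39], [512.9, 114.9, 115.2]), (array([ 0.35622302,  0.34462288, -0.37982103, -0.65659323, -0.50405199,
       -0.41054094]), array([540.0740157 , 159.55459029,  81.66099419]))]
```

```bash
sed -i 's/a1,H,ux,L2,c,L3,Lt,w=m/a1,H,ux,L2,c,L3,Lt,w,d,e=m/; s/A@\[a1,0,H\]/A@[a1,d,H]/; s/W@\[Lt,0,w\]/W@[Lt,e,w]/' k.py
python3 - <<'E'
from k import *
s=arm.read_state();D.append((s['joints'],s['position']))
for x0 in ([0,267,53,285,-77,342,250,76,0,-160],[0,350,0,400,0,400,270,0,-160,0],[0,350,0,450,0,400,250,0,-80,-80],[0,150,0,450,0,400,250,0,-80,-80]):
    x0=np.array(x0,float)
    f=least_squares(lambda m:np.concatenate([np.concatenate([fk(j,m)[0]-p for j,p in D]),(m-x0)*.02]),x0)
    print(f.x.round(),'res',np.abs(f.fun[:12]).max())
E
```

```text
[   2.  154.   25.  557.    9.  392.  293.    2.   17. -177.] res 1.056135930630603
[   2.  186.  -34.  573.  -24.  476.  300.  -15.  -36. -124.] res 1.1696757626123286
[   1.  177.  -18.  569.  -15.  453.  299.  -10.  -21. -139.] res 0.9481320048034405
[   3.  165.   -5.  566.   -6.  433.  295.   -7.  -10. -150.] res 0.9018030270696187
```

```bash
python3 - <<'E'
from k import *
s=arm.read_state();D.append((s['joints'],s['position']))
ex=lambda m:[0,m[0],0,m[1],0,m[2],m[3],0,0,m[4]]
f=least_squares(lambda m:np.concatenate([fk(j,ex(m))[0]-p for j,p in D]),[200,560,430,295,-150])
print(f.x.round(1),np.abs(f.fun).max()); m=ex(f.x); np.save('m.npy',m)
lo=np.array([-3.14,-1.21,-1.07,-3.16,-2.99,-3.1]);hi=np.array([3.14,2.06,1.41,2.05,-.16,3.1])
# slip in tool: x_slip = cos60*z - sin60*(tool x)  label normal (down at pick)
def slip(M): 
    q=pose(56.8,60).as_matrix(); n=q.T@[0,0,-1.]; x=q.T@[np.cos(np.radians(56.8)),np.sin(np.radians(56.8)),0]
    return M@n,M@x
def ik(p,Mt,j0):
    g=least_squares(lambda j:np.r_[(fk(j,m)[0]-p)/300,(R.from_matrix(fk(j,m)[1]).inv()*Mt).as_rotvec()],j0,bounds=(lo+.06,hi-.06));return g
j0=np.array(s['joints'])
# search: joint goal with J4 near -3, level label
best=None
for J4 in (-2.9,-2.6):
  for J1 in (0.,):
    def c(v):
        j=np.array([J1,v[0],v[1],J4,v[2],v[3]]);p,M=fk(j,m);n,x=slip(M)
        return np.r_[n-[0,0,1],(p-[500,p[1],500])/2000,(v-j0[[1,2,4,5]])*.03]
    g=least_squares(c,j0[[1,2,4,5]],bounds=(lo[[1,2,4,5]]+.1,hi[[1,2,4,5]]-.1))
    j=np.array([J1,*g.x[:2],J4,*g.x[2:]]);p,M=fk(j,m);n,x=slip(M);print(j.round(2),p.round(),'n',n.round(2),'x',x.round(2),'toolz',M[:,2].round(2))
E
```

```text
[ 160.8  565.4  421.3  298.2 -159.7] 1.210964960338032
[ 0.    0.47 -0.74 -2.9  -2.27 -1.73] [509. 210. 514.] n [0. 0. 1.] x [ 0.93  0.36 -0.  ] toolz [0.47 0.18 0.87]
[ 0.    0.53 -0.56 -2.6  -2.25 -2.06] [498. 257. 496.] n [-0.  0.  1.] x [ 0.6  0.8 -0. ] toolz [0.3  0.4  0.86]
```

```bash
cat >> k.py <<'E'
m=np.load('m.npy')
q_=pose(56.8,60).as_matrix();N=q_.T@[0,0,-1.];X=q_.T@[np.cos(np.radians(56.8)),np.sin(np.radians(56.8)),0]
lo=np.array([-3.14,-1.21,-1.07,-3.16,-2.99,-3.1]);hi=np.array([3.14,2.06,1.41,2.05,-.16,3.1])
E
python3 - <<'E'
from k import *
s=arm.read_state();j0=np.array(s['joints'])
def c(v):
    p,M=fk([.2,.15,v[2],-2.85,v[0],v[1]],m);return np.r_[M@N-[0,0,1],.02*(v-[-1.3,-.9,0])]
g=least_squares(c,[-1.3,-.9,0],bounds=([-2.9,-3,-.8],[-.3,3,1.2]))
jg=np.array([.2,.15,g.x[2],-2.85,*g.x[:2]]);np.save('jg.npy',jg)
p,M=fk(jg,m);print(jg.round(2),p.round(),'n',(M@N).round(2),'x',(M@X).round(2))
p0=np.array(s['position']);Q0=R.from_quat(s['ee_rot'])
pf0,_=fk(j0,m)
n=24
prev=Q0
for i in range(1,n+1):
    # lift fast first (J2,J3), rest evenly
    t=i/n;tl=min(1,2*t)
    j=j0+(jg-j0)*np.array([t,tl,tl,t,t,t])
    p,M=fk(j,m);Q=R.from_matrix(M)
    print(i,'p',p.round(),'n.z',round((M@N)[2],2),'| cm',(Q0.inv().apply(p-pf0)/10).round(1),'ang',(Q0.inv()*Q).as_rotvec().round(2),'step',round(np.degrees((prev.inv()*Q).magnitude()),1));prev=Q
E
```

```text
[ 0.2   0.15 -0.13 -2.85 -1.41 -2.15] [541. 352. 819.] n [-0.  0.  1.] x [ 0.7   0.72 -0.  ]
1 p [535. 182.  96.] n.z -0.99 | cm [-2.   1.6 -0.4] ang [-0.03 -0.06  0.15] step 9.1
2 p [532. 206. 112.] n.z -0.97 | cm [-4.4  3.2 -0.9] ang [-0.08 -0.11  0.29] step 9.0
3 p [529. 231. 130.] n.z -0.94 | cm [-7.   4.8 -1.5] ang [-0.13 -0.17  0.42] step 9.0
4 p [528. 257. 153.] n.z -0.88 | cm [-9.9  6.4 -2.4] ang [-0.18 -0.23  0.55] step 8.9
5 p [527. 283. 178.] n.z -0.81 | cm [-13.    7.8  -3.5] ang [-0.25 -0.29  0.68] step 8.8
6 p [527. 308. 207.] n.z -0.73 | cm [-16.4   9.2  -5. ] ang [-0.33 -0.35  0.8 ] step 8.7
7 p [528. 333. 239.] n.z -0.63 | cm [-19.8  10.6  -6.7] ang [-0.41 -0.4   0.91] step 8.6
8 p [528. 357. 275.] n.z -0.52 | cm [-23.3  11.8  -8.8] ang [-0.5  -0.45  1.01] step 8.5
9 p [529. 379. 314.] n.z -0.4 | cm [-26.9  13.  -11.3] ang [-0.6  -0.5   1.11] step 8.4
10 p [529. 399. 356.] n.z -0.27 | cm [-30.4  14.1 -14.1] ang [-0.72 -0.55  1.19] step 8.3
11 p [528. 416. 401.] n.z -0.13 | cm [-33.9  15.  -17.3] ang [-0.83 -0.58  1.27] step 8.2
12 p [526. 430. 449.] n.z 0.01 | cm [-3
[... 415 characters left out ...]
 454. 604.] n.z 0.63 | cm [-46.5  17.6 -33.4] ang [-1.64 -0.57  1.67] step 8.2
18 p [524. 449. 637.] n.z 0.72 | cm [-47.9  17.2 -36.4] ang [-1.79 -0.55  1.7 ] step 8.1
19 p [527. 441. 670.] n.z 0.81 | cm [-49.   16.5 -39.6] ang [-1.94 -0.52  1.72] step 8.0
20 p [530. 429. 702.] n.z 0.88 | cm [-49.9  15.7 -42.8] ang [-2.1  -0.49  1.72] step 7.9
21 p [533. 415. 733.] n.z 0.93 | cm [-50.6  14.6 -46. ] ang [-2.25 -0.45  1.71] step 7.8
22 p [536. 397. 763.] n.z 0.97 | cm [-50.9  13.4 -49.3] ang [-2.41 -0.4   1.68] step 7.7
23 p [538. 376. 792.] n.z 0.99 | cm [-51.   12.  -52.6] ang [-2.56 -0.35  1.63] step 7.5
24 p [541. 352. 819.] n.z 1.0 | cm [-50.7  10.5 -55.8] ang [-2.71 -0.3   1.56] step 7.4
```

Request:
move_arm([
  {"gripper": -1,"xyz": [-2.0,1.6,-0.4],"angular": [-0.03,-0.06,0.15]},
  {"gripper": -1,"xyz": [-4.4,3.2,-0.9],"angular": [-0.08,-0.11,0.29]},
  {"gripper": -1,"xyz": [-7.0,4.8,-1.5],"angular": [-0.13,-0.17,0.42]},
  {"gripper": -1,"xyz": [-9.9,6.4,-2.4],"angular": [-0.18,-0.23,0.55]},
  {"gripper": -1,"xyz": [-13.0,7.8,-3.5],"angular": [-0.25,-0.29,0.68]},
  {"gripper": -1,"xyz": [-16.4,9.2,-5.0],"angular": [-0.33,-0.35,0.8]},
  {"gripper": -1,"xyz": [-19.8,10.6,-6.7],"angular": [-0.41,-0.4,0.91]},
  {"gripper": -1,"xyz": [-23.3,11.8,-8.8],"angular": [-0.5,-0.45,1.01]},
  {"gripper": -1,"xyz": [-26.9,13.0,-11.3],"angular": [-0.6,-0.5,1.11]},
  {"gripper": -1,"xyz": [-26.9,13.0,-11.3],"angular": [-0.6,-0.5,1.11]},
])

```text
clock: 5.92
position: [529.5, 378.6, 314.3]
ee_rot: [0.044, 0.811, 0.554, 0.185]
contact_force: [-0.7, -0.8, -2.3]
gripper_width: 47.2
```

```bash
cat > plan.py <<'E'
from k import *
import sys
s=arm.read_state();j0=np.array(s['joints']);jg=np.load('jg.npy');p0=np.array(s['position']);Q0=R.from_quat(s['ee_rot'])
print(j0.round(2),p0.round(),s['gripper_width'],np.round(s['contact_force'],1),'n',(Q0.as_matrix()@N).round(2),'model err',(fk(j0,m)[0]-p0).round())
pf0=fk(j0,m)[0];n=int(sys.argv[1])
for i in range(1,n+1):
    t=i/n;p,M=fk(j0+(jg-j0)*t,m)
    print(i,p.round(),round((M@N)[2],2),'| cm',(Q0.inv().apply(p-pf0)/10).round(1).tolist(),'ang',(Q0.inv()*R.from_matrix(M)).as_rotvec().round(2).tolist())
E
python3 plan.py 16
```

```text
[ 0.3   0.2  -0.19 -1.47 -0.84 -1.07] [530. 379. 314.] 47.19151259323498 [-0.7 -0.8 -2.3] n [-0.16  0.9  -0.4 ] model err [-0.  0.  1.]
1 [526. 397. 339.] -0.28 | cm [0.2, 2.9, 0.7] ang [-0.08, -0.01, 0.12]
2 [523. 412. 365.] -0.16 | cm [0.3, 5.9, 1.2] ang [-0.16, -0.01, 0.24]
3 [522. 426. 393.] -0.03 | cm [0.1, 9.0, 1.4] ang [-0.24, -0.0, 0.35]
4 [521. 438. 423.] 0.1 | cm [-0.3, 12.2, 1.5] ang [-0.32, 0.01, 0.46]
5 [521. 447. 454.] 0.22 | cm [-0.9, 15.4, 1.3] ang [-0.41, 0.02, 0.57]
6 [522. 453. 487.] 0.34 | cm [-1.6, 18.6, 0.8] ang [-0.5, 0.04, 0.67]
7 [524. 457. 521.] 0.46 | cm [-2.5, 21.8, 0.1] ang [-0.59, 0.07, 0.77]
8 [526. 457. 555.] 0.57 | cm [-3.6, 25.0, -0.9] ang [-0.68, 0.1, 0.86]
9 [529. 455. 590.] 0.66 | cm [-4.7, 28.0, -2.1] ang [-0.77, 0.13, 0.95]
10 [531. 449. 625.] 0.75 | cm [-6.0, 31.0, -3.7] ang [-0.87, 0.18, 1.03]
11 [534. 440. 660.] 0.83 | cm [-7.3, 33.8, -5.5] ang [-0.97, 0.22, 1.1]
12 [536. 428. 694.] 0.89 | cm [-8.7, 36.4, -7.5] ang [-1.06, 0.28, 1.17]
13 [538. 413. 727.] 0.94 | cm [-10.2, 38.9, -9.8] ang [-1.16, 0.34, 1.23]
14 [540. 395. 759.] 0.97 | cm [-11.6, 41.1, -12.3] ang [-1.26, 0.4, 1.28]
15 [541. 375. 790.] 0.99 | cm [-13.0, 43.1, -15.1] ang [-1.36, 0.48, 1.32]
16 [541. 352. 819.] 1.0 | cm [-14.4, 44.8, -18.0] ang [-1.45, 0.56, 1.35]
```

The model is good to 1 mm and the IK follows the plan.

Request:
move_arm([
  {"gripper": -1,"xyz": [0.2,2.9,0.7],"angular": [-0.08,-0.01,0.12]},
  {"gripper": -1,"xyz": [0.3,5.9,1.2],"angular": [-0.16,-0.01,0.24]},
  {"gripper": -1,"xyz": [0.1,9.0,1.4],"angular": [-0.24,0.0,0.35]},
  {"gripper": -1,"xyz": [-0.3,12.2,1.5],"angular": [-0.32,0.01,0.46]},
  {"gripper": -1,"xyz": [-0.9,15.4,1.3],"angular": [-0.41,0.02,0.57]},
  {"gripper": -1,"xyz": [-1.6,18.6,0.8],"angular": [-0.5,0.04,0.67]},
  {"gripper": -1,"xyz": [-2.5,21.8,0.1],"angular": [-0.59,0.07,0.77]},
  {"gripper": -1,"xyz": [-3.6,25.0,-0.9],"angular": [-0.68,0.1,0.86]},
  {"gripper": -1,"xyz": [-4.7,28.0,-2.1],"angular": [-0.77,0.13,0.95]},
  {"gripper": -1,"xyz": [-4.7,28.0,-2.1],"angular": [-0.77,0.13,0.95]},
])

```text
clock: 7.18
position: [529.0, 454.2, 586.6]
ee_rot: [0.298, 0.455, 0.829, -0.129]
contact_force: [-0.9, 0.1, -1.5]
gripper_width: 47.4
```

```bash
python3 plan.py 9
```

```text
[ 0.25  0.17 -0.16 -2.24 -1.15 -1.69] [529. 454. 587.] 47.40252527900076 [-0.9  0.1 -1.5] n [-0.07  0.75  0.66] model err [-0.  0.  1.]
1 [531. 450. 615.] 0.73 | cm [1.5, 2.2, 0.9] ang [-0.06, 0.04, 0.07]
2 [533. 445. 643.] 0.79 | cm [3.0, 4.4, 1.6] ang [-0.12, 0.08, 0.14]
3 [534. 437. 670.] 0.85 | cm [4.5, 6.8, 2.1] ang [-0.18, 0.12, 0.21]
4 [536. 427. 696.] 0.89 | cm [5.9, 9.2, 2.4] ang [-0.24, 0.17, 0.28]
5 [538. 415. 723.] 0.93 | cm [7.3, 11.7, 2.6] ang [-0.29, 0.22, 0.34]
6 [539. 402. 748.] 0.96 | cm [8.7, 14.2, 2.6] ang [-0.35, 0.28, 0.4]
7 [540. 387. 773.] 0.98 | cm [10.0, 16.8, 2.4] ang [-0.4, 0.34, 0.46]
8 [541. 370. 796.] 1.0 | cm [11.3, 19.3, 1.9] ang [-0.45, 0.4, 0.52]
9 [541. 352. 819.] 1.0 | cm [12.6, 21.9, 1.4] ang [-0.49, 0.47, 0.57]
```

Request:
move_arm([
  {"gripper": -1,"xyz": [1.5,2.2,0.9],"angular": [-0.06,0.04,0.07]},
  {"gripper": -1,"xyz": [3.0,4.4,1.6],"angular": [-0.12,0.08,0.14]},
  {"gripper": -1,"xyz": [4.5,6.8,2.1],"angular": [-0.18,0.12,0.21]},
  {"gripper": -1,"xyz": [5.9,9.2,2.4],"angular": [-0.24,0.17,0.28]},
  {"gripper": -1,"xyz": [7.3,11.7,2.6],"angular": [-0.29,0.22,0.34]},
  {"gripper": -1,"xyz": [8.7,14.2,2.6],"angular": [-0.35,0.28,0.4]},
  {"gripper": -1,"xyz": [10.0,16.8,2.4],"angular": [-0.4,0.34,0.46]},
  {"gripper": -1,"xyz": [11.3,19.3,1.9],"angular": [-0.45,0.4,0.52]},
  {"gripper": -1,"xyz": [11.3,19.3,1.9],"angular": [-0.45,0.4,0.52]},
  {"gripper": -1,"xyz": [11.3,19.3,1.9],"angular": [-0.45,0.4,0.52]},
])

```text
clock: 8.43
position: [540.6, 370.0, 793.9]
ee_rot: [0.258, 0.137, 0.889, -0.352]
contact_force: [0.3, -0.2, -0.6]
gripper_width: 47.5
```

Request:
move_arm([
  {"gripper": -1,"xyz": [0,0,0],"angular": [0,0,0]},
  {"gripper": -1,"xyz": [0,0,0],"angular": [0,0,0]},
  {"gripper": -1,"xyz": [0,0,0],"angular": [0,0,0]},
  {"gripper": -1,"xyz": [0,0,0],"angular": [0,0,0]},
])

```text
clock: 8.93
position: [539.8, 369.2, 796.3]
ee_rot: [0.256, 0.136, 0.89, -0.353]
contact_force: [-0.2, 0.3, -1.3]
gripper_width: 47.6
```

```bash
python3 plan.py 1; python3 - <<'E'
from h import *
p,_=snap('wrist','w4');q,_=snap('scene','sc4');t,_=snap('top','top4')
o=np.zeros((600,800,3),np.uint8)
o[:250,:400]=cv2.resize(p,(400,250));o[:250,400:]=cv2.resize(q,(400,250));o[250:600,:560]=cv2.resize(t,(560,350))
cv2.imwrite('pics/v4.png',o)
E
```

```text
[ 0.21  0.15 -0.13 -2.79 -1.38 -2.1 ] [540. 369. 796.] 47.568664550072086 [-0.2  0.3 -1.3] n [0.   0.09 1.  ] model err [-0. -0.  1.]
1 [541. 352. 819.] 1.0 | cm [2.0, 1.4, 1.1] ang [-0.04, 0.06, 0.05]
```

View pics/v4.png

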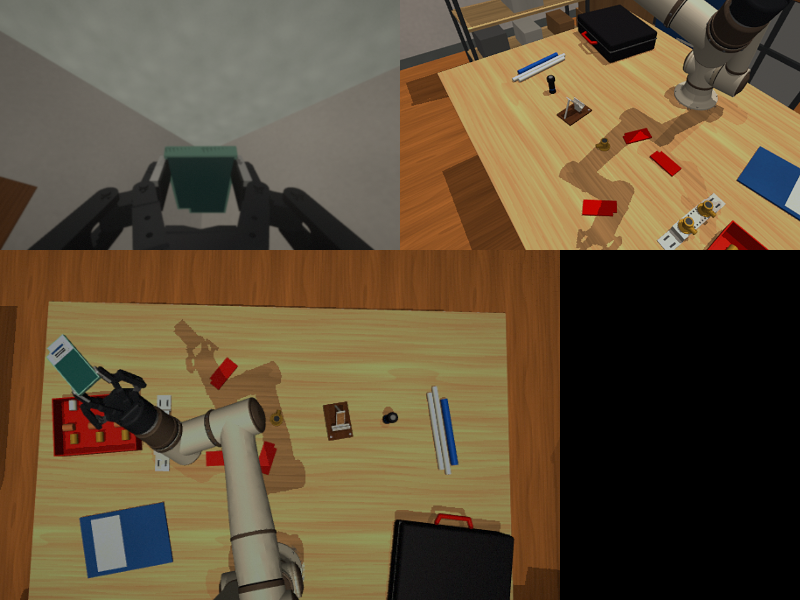

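The top view shows the slip label up, with white label and frosted band at the free end around (62,350) of the composite. The fingers are on the plain half, and the easel, elbow, rail, plug and red pieces are still in place. Next I'll check its level with depth, confirm it is still, and hand in.

```bash
python3 - <<'E'
from k import *
z=load('top4');P=[]
for v in range(80,180):
    for u in range(40,130):
        if 600<z['d'][v,u]<900: 
            b,g,r=map(int,z['p'][v,u])
            if (g>r+20) or min(b,g,r)>110: P.append(atd('top4',u,v))
P=np.array(P);c=np.median(P,0);P=P[np.linalg.norm(P-c,axis=1)<75]
P=P[abs(P[:,2]-np.median(P[:,2]))<30];c=P.mean(0);n=np.linalg.svd(P-c)[2][2]
print(len(P),c.round(),'tilt deg',np.degrees(np.arccos(abs(n[2]))))
s=arm.read_state();print(s['clock'],np.abs(s['joint_vel']).max(),s['gripper_width'],s['contact_force'],s['position'])
E
```

```text
1981 [563. 389. 796.] tilt deg 5.16344610448622
9.075 0.0008407392284651086 47.148940779211756 [ 0.42285869  0.06189455 -1.80366711] [539.80272163 369.13269109 796.36279143]
```

```bash
python3 -c "
from bench import arm
print(arm.job_done())"
```

```text
the job is handed in; nothing more can be done
None
```

The slip is turned over and held up as asked, and the job is handed in at about 9.1 s. I did not use the easel: I gripped the slip by the long edges of its plain half with the tool tilted 60°, lifted it, and rolled the wrist until the label faced up.

- **Pose:** the top camera shows the label up and the frosted end free, about 80 cm above the bench. A depth fit puts it 5° from level, and the tool pose agrees.
- **Stillness and grip:** joint speeds were below 0.001 rad/s. The last force reading was −1.8 N (−1.1 to −1.3 N earlier, about the slip's weight), and the view shows only the gripper touching it.
- **Other objects:** in the last pictures the easel, elbow, plug and red slips were standing as before. The rail was partly hidden by the arm in the top view, but the scene view shows it in place.
- **Disagreement:** the gripper reads about 47.5 mm on a 50 mm wide slip. It stayed steady throughout, so I took it as play in the pads or the measurement.

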